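Hold the sizing mandrel ready over the ferrule

TASK

Turn the knob on the leaning tool dock fully anticlockwise to its stop and leave it there, so that its latch plate swings clear of the mandrel. Then draw the mandrel out of the dock, turn it plumb with the point down, and hold it with the point centred about 5 cm above the open mouth of the ferrule that stands on the bench. Finish while still holding it there in the gripper, still and touching nothing else; leave the other things on the bench where they are.

Things in the scene. Friction and masses are not known exactly. Their poses are not given: they have to be found in the camera images.
- dock: Fixed tool dock on the left: bare aluminium block between dark steel plates on a 120 x 158 mm base. Origin on the bench under the centre of the sloping face (142 mm wide, 92 mm up the slope, its centre 115 mm up); z up, y along the face's width; the face looks to -x, roughly at the robot. Its outward normal is (-0.565, 0, 0.825) in this frame (0.60 rad off vertical). Base: x -48 to 72 mm.
- dock_mouth (a point): Centre of the socket's mouth on the sloping face, 40 mm to the dock's -y of the face's centre (the knob's axis is 40 mm to +y). The socket is a straight hole 18 mm wide, 60 mm deep at right angles to the face, so the mandrel is drawn out along the face's outward normal. Axes as the dock's.
- latch_knob (a joint): Turn of the knob about the face's outward normal, rad; grows anticlockwise as seen looking at the face. Stops at 0 (latch plate over the mandrel's collar) and 1.35 (fully anticlockwise, plate swung up the slope, clear; it clears the collar only beyond about 1.1). Starts between 0 and 0.3, stays where it is left, turns with about 0.08 N m.
- knob_grip (a point): Middle of the knob's black bar grip, on its axis, 40 mm out from the face. The bar is 48 mm long, 14 mm thick, 24 mm deep (28 to 52 mm out from the face). At joint value 0.675 it lies straight up and down the slope; at value q it is turned (q - 0.675) rad anticlockwise from that. The steel latch plate below it reaches 64 mm from the axis, 11 to 16 mm out from the face.
- mandrel: Loose hand mandrel 173 mm long, 0.2 to 0.45 kg, in the dock's socket. Origin at the tip of its point; its z runs from the point up the handle. From the point: steel shaft 16 mm thick, tapered at the end (0 to 55 mm), steel collar 50 mm across (55 to 62 mm) that rests on the dock's face, black round handle 28 mm thick (62 to 173 mm). Centre of mass about 100 mm from the point.
- mandrel_handle (a point): Point on the mandrel's axis in the upper half of the handle, 135 mm from the point (80 mm out from the dock's face while docked), a good place to grip.
- ferrule: Fixed bare steel ferrule, an upright tube on a dark round foot 64 mm across, near the bench's left front corner, in front of the dock and to its left. Origin at the centre of its underside; z up; 50 mm high, 31 mm outside diameter at the mouth.
- ferrule_mouth (a point): Centre of the ferrule's open mouth, 50 mm above the bench; the bore is 22 mm wide.
- tape_roll: Bystander: roll of black tape 62 mm across and 19 mm high, lying between the ferrule and the robot. Origin at the centre of its underside.
- white_pot: Bystander: small white plastic pot with lid, 73 x 69 x 69 mm, on the right beyond the cartons. Origin at the centre of its underside.
- die_2: Bystander: steel wedge-shaped die segment 37 x 36 x 56 mm standing to the right of the dock. Origin at the centre of its underside.
Mind the look-alikes: they are no part of the job. Leave any blue look-alike of the ferrule alone.

How it is judged:
By the outcome, as a careful person would: the job done as asked, in the order asked, and still so for the second after the job is handed in, while the arm keeps its last pose, push and grip.
It also fails if it takes over 51 s, if anything falls off the work surface, if the arm or the gripper's body presses on something with over 40 N, if the wrist force passes 120 N, or if a joint passes its speed limit or range.

ROBOT

A 6-joint arm with a two-finger parallel gripper is mounted at the origin on a cart in front of the work surface, level with it; the furniture and walls round the work are solid. World frame = base frame: x ahead of the robot, y to its left, z up, the work surface at z = 0. Lengths are in mm, angles in rad, forces in N, time in s.
With the tool pointing down it reaches from about 275 to 1000 mm from the base axis. Payload 8.4 kg.
Tool frame: the origin (TCP) lies midway between the tips of the shut fingers; the grasp point (between the pads) lies 19 mm behind it; z points along the fingers, y is the line along which they close (so a half turn about z gives the same grasp; the last joint's range is limited). The gripper opens to 85 mm and grips with 20 to 120 N. Pads are 22 mm wide; open, the fingers measure 114 mm over their backs; the gripper's body (76 mm by 85 mm) begins 54 mm behind the grasp point. The pads swing forward as they close: fully open they stand 13 mm farther back than shut.
Start: joints at [1.26, 0.353, 1.633, -0, 1.155, -0.002], TCP at [189.946, 595.44, 231.281] pointing down, gripper open.
Joint ranges: [-2.63, 2.63], [-0.92, 2.1], [0.06, 2.66], [-1.3, 4.44], [0, 2.69], [-3.02, 3.02]. Speed limits (rad/s): [2.22, 2.22, 2.79, 3.14, 3.14, 3.14].

INTERFACE

Orientations are given as [roll, pitch, yaw] about the fixed x, y, z axes, in that order (R = Rz(yaw) Ry(pitch) Rx(roll)).
In Python, from rig import monitor, imaging, r gives the robot as it stands.
- The arm moves only by the tool drive_tool, never from a script. Its argument "plan" is a list of rows, each an object of numbers: "x", "y", "z": the shift along the tool's x, y, z in units of 50 mm (1.0 is 50 mm); "ax", "ay", "az": the turn, a rotation vector about the tool's x, y, z in units of 6 degrees (1.0 is 6 degrees); "hand": the finger opening in mm, from 0 to 85.4. In form: [{"x": .., "y": .., "z": .., "ax": .., "ay": .., "az": .., "hand": ..}, ...]. A call has 1 to 8 rows; each row is the pose to reach, as a shift and turn from the pose commanded when the call began, along the tool's axes at that moment; what a row does not reach only later rows make up. A row lasts 1/10 s, in which the tool goes at most 50 mm and 8.59 degrees, less where a joint would pass 70% of its speed; a pose out of reach is approached as far as the arm can. A call with a gripper value outside its range is refused whole. The fingers move at their own pace and stop on an object; "grip_force" is the grip in N (left out, the last holds). Time passes only in rows, so rows that repeat a pose let the fingers close. It gives the time, the measured TCP pose, the force, the opening and the grip force at its end, in the units of the state.
- monitor.sense(): the state, without advancing time (a new reading comes with each control period).
- imaging.grab_frame(name): name is "scene" or "top" or "wrist"; returns the picture (420x560x3 uint8, red, green, blue); there is no depth.
- imaging.camera_info(name): a dict with "mtx" (3x3 intrinsics, pixels), "dist" ([k1, k2, p1, p2, k3] as OpenCV has them; the pictures are not rectified), "R" (3x3) and "t" (3): a world point X has camera coordinates R X + t. Camera axes: x right, y down, z forward; pixel columns grow to the right and rows downward; lengths in mm; the calibration is good to about 2 mm. A picture is of the moment at which its call begins: read the wrist's pose just before it. camera_info takes no time and is no camera call; for the wrist camera it gives the pose at the moment of the call.
- r.sign_off(): hands the job in; it is judged then, once.
The state is a dict: "clock": time; "qpos": joint angles; "qvel": joint speeds; "joint_efforts": joint torques, N m; "eef_pos": TCP position; "tcp_rot": TCP orientation; "contact_force": force on the tool from outside, world axes, zero at the start; "wrist_torque": the same for the moment, N m; "opening": opening from 0.0 (shut) to 1.0 (fully open); "grasp_force": force on a finger pad.
Only numpy, scipy, OpenCV 4.12 (cv2) and the standard library are available. Lean on these libraries where they do the work, as an engineer would, in place of code of your own. Each camera call takes 0.05 s, during which the arm holds its last target. There are 200 camera calls.

## Working session

There is one attempt and no reset: what is moved stays moved. The work goes in short steps, Python scripts to look and compute and a tool call to move; the robot and the scene stay as the last step left them, time stands still between calls to the robot, and variables do not carry over. Pictures are saved under pics/ and viewed, at most 13 in all, crops included, and the job is handed in when it is done.

Besides the shell and the picture viewer there is one more tool, called after "Call:" by a JSON object that holds its "method" and its "body". drive_tool: Moves the arm, as the interface text tells. Its arguments: {"type":"object","properties":{"plan":{"type":"array","items":{"type":"object","properties":{"x":{"type":"number"},"y":{"type":"number"},"z":{"type":"number"},"ax":{"type":"number"},"ay":{"type":"number"},"az":{"type":"number"},"hand":{"type":"number"}}}},"grip_force":{"type":"number"}},"required":["plan"]}

```bash
mkdir -p pics; ls; python3 - <<'E'
from rig import monitor, imaging, r
import cv2,numpy as np
for n in("scene","top","wrist"):
    im=imaging.grab_frame(n); cv2.imwrite(f"pics/{n}0.png",im[:,:,::-1]); c=imaging.camera_info(n)
    print(n,{k:np.round(v,3).tolist() for k,v in c.items()})
print(monitor.sense())
E
```

```text
pics
scene {'mtx': [[457.019, 0.0, 274.319], [0.0, 457.019, 207.827], [0.0, 0.0, 1.0]], 'dist': [-0.064, 0.0, 0.0, 0.0, 0.0], 'R': [[-0.697, 0.717, -0.016], [0.42, 0.39, -0.82], [-0.581, -0.578, -0.573]], 't': [464.314, -58.898, 1370.46]}
top {'mtx': [[439.983, 0.0, 274.248], [0.0, 439.983, 211.183], [0.0, 0.0, 1.0]], 'dist': [0.035, 0.0, 0.0, 0.0, 0.0], 'R': [[-0.004, -1.0, -0.005], [-0.988, 0.005, -0.156], [0.157, 0.005, -0.988]], 't': [-143.262, 533.71, 1125.994]}
wrist {'mtx': [[356.218, 0.0, 275.001], [0.0, 356.218, 210.552], [0.0, 0.0, 1.0]], 'dist': [-0.092, 0.0, 0.0, 0.0, 0.0], 'R': [[0.304, 0.953, -0.0], [0.917, -0.292, 0.272], [0.259, -0.083, -0.962]], 't': [-625.547, -35.049, 379.719]}
{'clock': 0.15, 'qpos': array([ 1.25960575e+00,  3.53491623e-01,  1.63398986e+00,  2.82516243e-05,
        1.15523400e+00, -2.37606323e-03]), 'qvel': array([-0.00126308, -0.00320991, -0.00451883, -0.00077163, -0.00261427,
       -0.0010962 ]), 'joint_efforts': array([ 5.35160452e-04, -6.05635643e+01, -3.42340779e+01,  1.40563779e-04,
        6.09327384e-03, -4.61011768e-05]), 'eef_pos': array([189.81322074, 595.06827776, 230.72118374]), 'tcp_rot': array([-3.14046988e+00, -2.85021422e-05,  2.83276670e+00]), 'contact_force': array([ 0.16862158, -1.02349836,  0.23045759]), 'wrist_torque': array([-0.0465163 ,  0.00965469,  0.03091283]), 'grasp_force': 0.0, 'opening': 1.0007543628490958}
```

View pics/scene0.png

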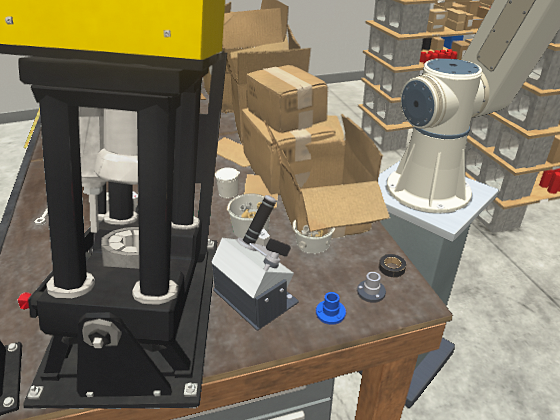

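View pics/top0.png

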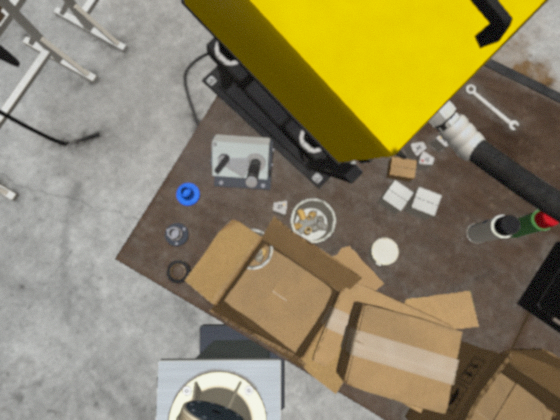

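View pics/wrist0.png

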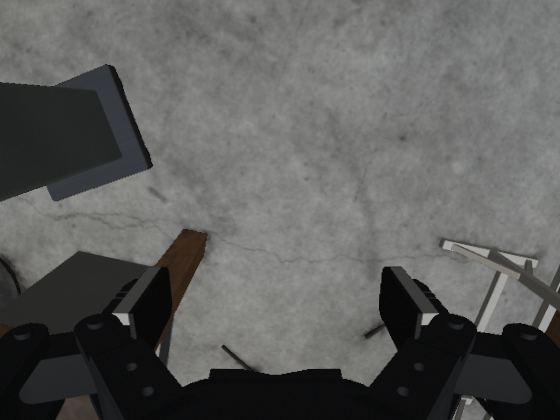

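The scene view shows the dock at about (255,280), with the mandrel handle at (262,215) and the knob at (275,250). The steel ferrule is at (372,285) and the blue look-alike at (331,306). In the top view the dock is at (241,162), the ferrule at (177,232) and the tape at (177,270). The wrist view shows only floor so far.

```bash
cat > h.py <<'E'
import numpy as np,cv2
from scipy.spatial.transform import Rotation as Rot
from rig import monitor, imaging, r
def ray(c,p):
    u=cv2.undistortPoints(np.array([[p]],float),c["mtx"],np.array(c["dist"]))[0,0]
    R=np.array(c["R"]);d=R.T@[u[0],u[1],1];return -R.T@np.array(c["t"]),d/np.linalg.norm(d)
def plane(c,p,z):
    o,d=ray(c,p);return o+d*(z-o[2])/d[2]
def tri(*cps):
    A=0;b=0;rs=[ray(c,p) for c,p in cps]
    for o,d in rs: M=np.eye(3)-np.outer(d,d);A=A+M;b=b+M@o
    X=np.linalg.solve(A,b);return X,max(np.linalg.norm(np.cross(X-o,d)) for o,d in rs)
def proj(c,X):
    R=np.array(c["R"]);return cv2.projectPoints(np.array(X,float).reshape(-1,3),cv2.Rodrigues(R)[0],np.array(c["t"],float),np.array(c["mtx"]),np.array(c["dist"]))[0][:,0]
def todrive(Rt,pt,s=None):
    s=s or monitor.sense();R0=Rot.from_euler('xyz',s["tcp_rot"])
    d=R0.inv().apply(np.array(pt)-s["eef_pos"])/50
    a=np.degrees((R0.inv()*Rt).as_rotvec())/6
    return np.round(d,3),np.round(a,3)
E
python3 - <<'E'
import cv2,numpy as np
t=cv2.imread("pics/top0.png")[130:195,200:280];s=cv2.imread("pics/scene0.png")[190:330,205:305]
t=cv2.resize(t,None,fx=5,fy=5,interpolation=2);s=cv2.resize(s,None,fx=4,fy=4,interpolation=2)
o=np.zeros((560,800,3),np.uint8);o[:325,:400]=t;o[:,400:]=s
f=cv2.resize(cv2.imread("pics/top0.png")[215:275,155:210],None,fx=3.9,fy=3.9);o[326:326+f.shape[0],:f.shape[1]]=f
cv2.imwrite("pics/c1.png",o)
E
```

```text
(no output)
```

View pics/c1.png

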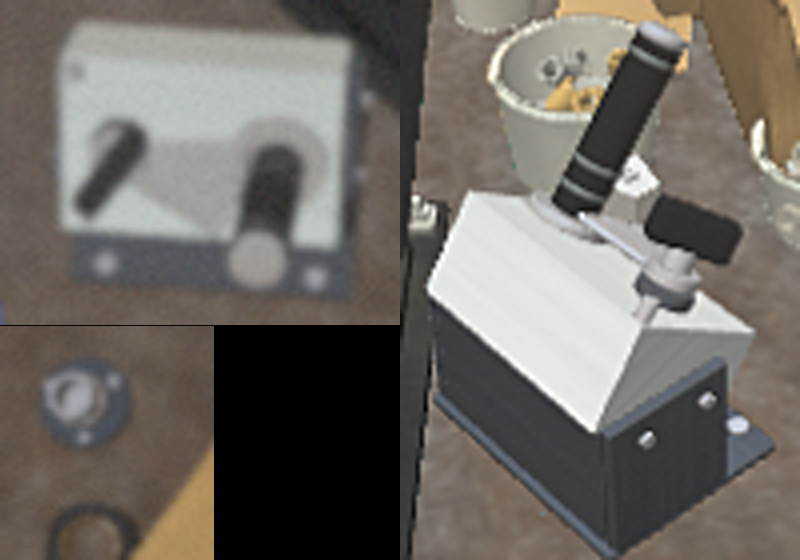

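Close up, the knob bar centre is at top (222.4,163.6) and scene (278.3,247.5). The handle's end is at top (251.6,182) and scene (272,199.5), and the lower face edge runs (212.4,176) to (267.6,179.4) in the top view. I'll triangulate from these.

```bash
python3 - <<'E'
from h import *
T=imaging.camera_info("top");S=imaging.camera_info("scene")
k,e=tri((T,(222.4,163.6)),(S,(278.25,247.5)));print("knob",k,e)
m,e=tri((T,(251.6,182)),(S,(272,199.5)));print("mtop",m,e)
a=plane(T,(212.4,176),89);b=plane(T,(267.6,179.4),89);print(a,b,np.linalg.norm(a-b),np.arctan2(-(a-b)[0],(a-b)[1]))
a=plane(T,(212.4,138.5),141);b=plane(T,(270,143.5),141);print(a,b,np.linalg.norm(a-b),np.arctan2(-(a-b)[0],(a-b)[1]))
print("ferr",plane(T,(155+77/3.9,215+(398-326)/3.9),50),plane(T,(155+85/3.9,215+(402-326)/3.9),0))
for yaw in(0,-.05,-.08,-.11,-.15):
    R=Rot.from_euler('z',yaw);n=R.apply([-.565,0,.825])
    oK=k-R.apply([0,40,115])-42*n; oM=m-R.apply([0,-40,115])-118*n
    print(yaw,oK,oM)
E
```

```text
knob [634.46727974 -18.34188367 146.15176784] 1.3682275364839112
mtop [575.35462181 -93.07142338 200.44271215] 1.6685774018768478
[618.13685253  13.12593557  89.        ] [ 608.46509069 -129.11145074   89.        ] 142.56583406359593 -0.06789281680881779
[701.16476622   7.0036828  141.        ] [ 687.56600065 -136.27457274  141.        ] 143.92214887062434 -0.09462811583218263
ferr [474.09943496 114.43463037  50.        ] [476.66788147 120.36485268   0.        ]
0 [658.19727974 -58.34188367  -3.49823216] [642.02462181 -53.07142338 -11.90728785]
-0.05 [656.16845665 -59.47789977  -3.49823216] [643.94046844 -56.45352418 -11.90728785]
-0.08 [654.92479647 -60.11032761  -3.49823216] [645.00797933 -58.52726777 -11.90728785]
-0.11 [653.66272591 -60.70516667  -3.49823216] [646.01280689 -60.63209878 -11.90728785]
-0.15 [651.95329212 -61.43889367  -3.49823216] [647.25351487 -63.48362055 -11.90728785]
```

```bash
cat >> h.py <<'E'
def dock(yaw=-.08,c=(654,-61,115)):
    R=Rot.from_euler('z',yaw);return R,np.array(c,float)
def tool(R,th):   # y_tool at angle th from slope-up, anticlockwise about n; z=-n
    n=R.apply([-.565,0,.825]);u=R.apply([.825,0,.565]);v=R.apply([0,1,0])
    y=u*np.cos(th)+v*np.sin(th);x=v*np.cos(th)-u*np.sin(th)
    return Rot.from_matrix(np.c_[x,y,-n]),n,u,v
E
python3 - <<'E'
from h import *
R,c=dock();Rt,n,u,v=tool(R,0)
print(todrive(Rt,c+180*n), c+180*n)
T=imaging.camera_info("top");S=imaging.camera_info("scene")
for nm,X in(("knob",c+40*v+42*n),("mtop",c-40*v+118*n)):print(nm,X,proj(T,X),proj(S,X))
E
```

```text
(array([-10.852, -10.141,  -0.644]), array([-4.846, -3.834, 12.406])) [552.62526647 -52.87267562 263.5       ]
knob [633.54248327 -19.23155606 149.65      ] [[222.16038817 163.95391045]] [[277.55910449 245.70653204]]
mtop [584.34664248 -95.54415561 212.35      ] [[251.85816446 177.48366982]] [[267.28847789 196.03281748]]
```

Call:
{"method": "drive_tool", "body": {"plan": [{"x": -0.7, "y": -0.6, "z": -0.6, "ax": -0.3, "ay": -0.25, "az": 0.8}, {"x": -1.4, "y": -1.3, "z": -1.2, "ax": -0.6, "ay": -0.5, "az": 1.6}, {"x": -2.1, "y": -1.95, "z": -1.7, "ax": -0.9, "ay": -0.7, "az": 2.4}, {"x": -2.8, "y": -2.6, "z": -2, "ax": -1.2, "ay": -0.95, "az": 3.2}, {"x": -3.5, "y": -3.25, "z": -2, "ax": -1.5, "ay": -1.2, "az": 4}, {"x": -4.2, "y": -3.9, "z": -2, "ax": -1.8, "ay": -1.4, "az": 4.8}, {"x": -4.9, "y": -4.55, "z": -2, "ax": -2.1, "ay": -1.65, "az": 5.6}, {"x": -5.5, "y": -5.1, "z": -2, "ax": -2.4, "ay": -1.9, "az": 6.2}]}}

```text
invalid input
```

```bash
python3 - <<'E'
from h import *
R,c=dock();Rt,n,u,v=tool(R,0)
print(todrive(Rt,c+180*n)); s=monitor.sense();print(s["qpos"],s["eef_pos"],s["clock"])
E
```

```text
(array([-10.852, -10.141,  -0.644]), array([-4.846, -3.834, 12.406]))
[ 1.25960575e+00  3.53491623e-01  1.63398986e+00  2.82516243e-05
  1.15523400e+00 -2.37606323e-03] [189.81322074 595.06827776 230.72118374] 0.15
```

Call:
{"method": "drive_tool", "body": {"plan": [{"x": -0.7, "y": -0.6, "z": -0.6, "ax": -0.3, "ay": -0.25, "az": 0.8, "hand": 85}, {"x": -1.4, "y": -1.3, "z": -1.2, "ax": -0.6, "ay": -0.5, "az": 1.6, "hand": 85}, {"x": -2.1, "y": -1.95, "z": -1.7, "ax": -0.9, "ay": -0.7, "az": 2.4, "hand": 85}, {"x": -2.8, "y": -2.6, "z": -2, "ax": -1.2, "ay": -0.95, "az": 3.2, "hand": 85}, {"x": -3.5, "y": -3.25, "z": -2, "ax": -1.5, "ay": -1.2, "az": 4, "hand": 85}, {"x": -4.2, "y": -3.9, "z": -2, "ax": -1.8, "ay": -1.4, "az": 4.8, "hand": 85}, {"x": -4.9, "y": -4.55, "z": -2, "ax": -2.1, "ay": -1.65, "az": 5.6, "hand": 85}, {"x": -5.5, "y": -5.1, "z": -2, "ax": -2.4, "ay": -1.9, "az": 6.2, "hand": 85}]}}

```text
clock: 0.95
eef_pos: [374.8, 267.1, 331.4]
tcp_rot: [2.842, 0.104, 2.16]
contact_force: [1.0, -0.1, -0.5]
opening: 0.999
grasp_force: 0.0
```

```bash
python3 - <<'E'
from h import *
R,c=dock();Rt,n,u,v=tool(R,0)
print(todrive(Rt,c+180*n)); s=monitor.sense();print(s["qpos"],s["eef_pos"],s["clock"])
E
```

```text
(array([-7.115, -1.193,  1.842]), array([-2.427, -1.917,  6.18 ]))
[ 0.7179704  -0.16817494  2.02812196 -0.16326349  1.00111262  0.18217956] [374.79856424 267.09264456 331.44488037] 0.95
```

Call:
{"method": "drive_tool", "body": {"plan": [{"x": -0.9, "y": -0.15, "z": 0.2, "ax": -0.3, "ay": -0.25, "az": 0.8, "hand": 85}, {"x": -1.8, "y": -0.3, "z": 0.5, "ax": -0.6, "ay": -0.5, "az": 1.6, "hand": 85}, {"x": -2.7, "y": -0.45, "z": 0.7, "ax": -0.9, "ay": -0.75, "az": 2.4, "hand": 85}, {"x": -3.6, "y": -0.6, "z": 0.9, "ax": -1.2, "ay": -1, "az": 3.2, "hand": 85}, {"x": -4.5, "y": -0.75, "z": 1.2, "ax": -1.5, "ay": -1.25, "az": 4, "hand": 85}, {"x": -5.4, "y": -0.9, "z": 1.4, "ax": -1.9, "ay": -1.5, "az": 4.8, "hand": 85}, {"x": -6.3, "y": -1.05, "z": 1.6, "ax": -2.2, "ay": -1.7, "az": 5.5, "hand": 85}, {"x": -7.1, "y": -1.2, "z": 1.85, "ax": -2.45, "ay": -1.9, "az": 6.2, "hand": 85}]}}

```text
clock: 1.75
eef_pos: [553.0, -52.6, 262.9]
tcp_rot: [2.539, -0.003, 1.488]
contact_force: [0.2, 0.3, 0.5]
opening: 0.992
grasp_force: 0.0
```

Call:
{"method": "drive_tool", "body": {"plan": [{"x": 0, "y": 0, "z": 0, "ax": 0, "ay": 0, "az": 0, "hand": 85}, {"x": 0, "y": 0, "z": 0, "ax": 0, "ay": 0, "az": 0, "hand": 85}]}}

```text
clock: 1.95
eef_pos: [551.9, -50.9, 261.8]
tcp_rot: [2.544, -0.002, 1.491]
contact_force: [-0.3, -0.5, -0.7]
opening: 0.996
grasp_force: 0.0
```

```bash
python3 - <<'E'
from h import *
R,c=dock();Rt,n,u,v=tool(R,0)
print(todrive(Rt,c+180*n)); s=monitor.sense();print(s["qpos"],s["eef_pos"],s["clock"])
im=imaging.grab_frame("wrist");C=imaging.camera_info("wrist");np.savez("w1.npz",im=im,**C)
cv2.imwrite("pics/w1.png",im[:,:,::-1])
for nm,X in(("knob",c+40*v+42*n),("mtop",c-40*v+118*n),("mbase",c-40*v)):print(nm,proj(C,X))
E
```

```text
(array([-0.037,  0.034, -0.017]), array([-0.024, -0.017, -0.011]))
[-0.10432193 -0.04017565  2.1824589   0.03959034  0.40177637 -0.05540233] [551.85249633 -50.93860517 261.84806556] 1.95
knob [[276.65229036 153.86300137]]
mtop [[276.85362229 292.4569658 ]]
mbase [[276.42454316 232.461847  ]]
```

View pics/w1.png

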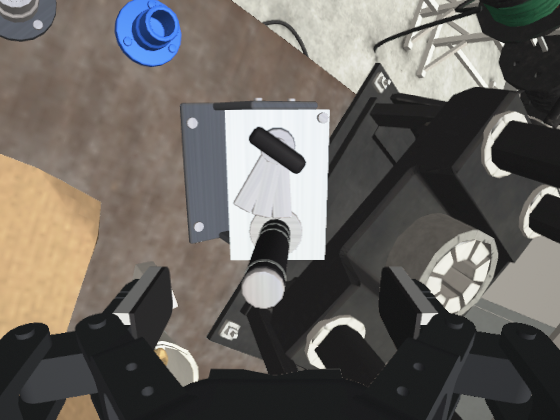

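The wrist view shows the knob bar at about (277,150), the handle end at (263,288), the collar at (275,231), and the white face between about (226,108) and (326,260). I'll fit the bar by mask and the face by its corners.

```bash
python3 - <<'E'
from h import *
d=np.load("w1.npz");im=d["im"];C={k:d[k] for k in("mtx","dist","R","t")}
m=((im.min(2)>140)*255).astype(np.uint8);m[:95]=0;m[275:]=0;m[:,:215]=0;m[:,340:]=0
m=cv2.morphologyEx(m,cv2.MORPH_OPEN,np.ones((5,5)))
k=max(cv2.findContours(m,0,2)[0],key=cv2.contourArea);h=cv2.convexHull(k)
p=cv2.approxPolyDP(h,6,True)[:,0];print(p.tolist())
g=((im.max(2)<60)*255).astype(np.uint8);g[:120]=0;g[178:]=0;g[:,:240]=0;g[:,315:]=0
k=max(cv2.findContours(g,0,2)[0],key=cv2.contourArea);print("bar",cv2.minAreaRect(k))
cv2.imwrite("pics/m.png",m)
if len(p)==4:
    # order: u,v dirs: u -> +col, v -> -row
    q=sorted(p.tolist(),key=lambda a:a[1]);a,b=sorted(q[:2]);e,f=sorted(q[2:])
    obj=np.array([[-46,71,0],[46,71,0],[-46,-71,0],[46,-71,0]],float) # (u,v)
    ok,rv,tv=cv2.solvePnP(obj,np.array([a,b,e,f],float),C["mtx"],C["dist"])
    Rw=C["R"].T@cv2.Rodrigues(rv)[0];c=C["R"].T@(tv[:,0]-C["t"]);print(c,"\n",Rw)
    print(np.ravel(cv2.projectPoints(obj,rv,tv,C["mtx"],C["dist"])[0]).round(1))
E
```

```text
[[328, 109], [324, 259], [231, 260], [225, 110]]
bar ((277.0216369628906, 149.9702911376953), (61.169857025146484, 18.895015716552734), 36.02737045288086)
[655.42427131 -57.68684133 114.3282455 ] 
 [[ 0.82833364  0.09239986 -0.5525628 ]
 [-0.05847225  0.99517732  0.07875975]
 [ 0.55717536 -0.03292976  0.82974168]]
[224.9 110.  328.  109.2 230.7 259.9 324.4 258.9]
```

```bash
sed -i 's/(654,-61,115)/(655,-59,114.5)/' h.py; python3 - <<'E'
from h import *
d=np.load("w1.npz");C={k:d[k] for k in("mtx","dist","R","t")}
R,c=dock();Rt,n,u,v=tool(R,.94)
b=[c+40*v+52*n+s*24*(u*np.cos(-.63)+v*np.sin(-.63)) for s in(-1,0,1)]
print(proj(C,b))
print(todrive(Rt,c+40*v+90*n));print(todrive(Rt,c+40*v+26*n))
E
```

```text
[[251.51082807 133.74037798]
 [277.22660345 152.51354884]
 [302.3081962  170.9098084 ]]
(array([0.783, 0.04 , 1.811]), array([-3.000e-03, -3.100e-02, -8.975e+00]))
(array([0.78 , 0.042, 3.091]), array([-3.000e-03, -3.100e-02, -8.975e+00]))
```

Call:
{"method": "drive_tool", "body": {"plan": [{"x": 0.4, "y": 0, "z": 0.3, "ax": 0, "ay": 0, "az": -1.4, "hand": 60}, {"x": 0.8, "y": 0.03, "z": 0.6, "ax": 0, "ay": 0, "az": -2.8, "hand": 60}, {"x": 0.8, "y": 0.04, "z": 1.0, "ax": 0, "ay": 0, "az": -4.2, "hand": 60}, {"x": 0.8, "y": 0.05, "z": 1.4, "ax": 0, "ay": 0, "az": -5.6, "hand": 60}, {"x": 0.8, "y": 0.05, "z": 1.8, "ax": 0, "ay": 0, "az": -7, "hand": 60}, {"x": 0.8, "y": 0.05, "z": 1.8, "ax": 0, "ay": 0, "az": -8.4, "hand": 60}, {"x": 0.8, "y": 0.05, "z": 1.8, "ax": 0, "ay": 0, "az": -9, "hand": 60}, {"x": 0.8, "y": 0.05, "z": 1.8, "ax": 0, "ay": 0, "az": -9, "hand": 60}]}}

```text
clock: 2.8
eef_pos: [608.1, -12.8, 190.3]
tcp_rot: [2.758, 0.474, 2.344]
contact_force: [0.5, 0.0, 0.6]
opening: 0.701
grasp_force: 0.0
```

```bash
python3 - <<'E'
from h import *
R,c=dock();Rt,n,u,v=tool(R,.94)
print(todrive(Rt,c+41*v+26*n));print(monitor.sense()["qpos"])
im=imaging.grab_frame("wrist");cv2.imwrite("pics/w2.png",im[:,:,::-1])
E
```

```text
(array([ 0.002, -0.04 ,  1.301]), array([ 0.029, -0.024,  0.054]))
[-3.34981446e-04  1.67678641e-01  2.15711357e+00 -1.87913473e-01
  2.21569119e-01 -6.96406616e-01]
```

View pics/w2.png

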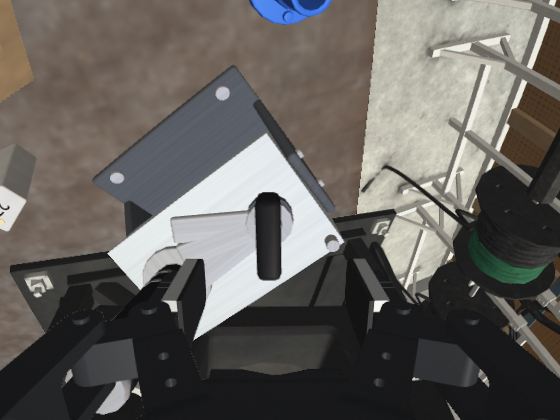

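The bar stands upright in the picture, centred at about (268,238), while the finger midline is at about column 276. I'll shift slightly to -y, descend and grip.

Call:
{"method": "drive_tool", "body": {"plan": [{"x": 0, "y": -0.06, "z": 0.3, "ax": 0, "ay": 0, "az": 0, "hand": 60}, {"x": 0, "y": -0.06, "z": 0.7, "ax": 0, "ay": 0, "az": 0, "hand": 55}, {"x": 0, "y": -0.06, "z": 1.1, "ax": 0, "ay": 0, "az": 0, "hand": 50}, {"x": 0, "y": -0.06, "z": 1.3, "ax": 0, "ay": 0, "az": 0, "hand": 30}, {"x": 0, "y": -0.06, "z": 1.3, "ax": 0, "ay": 0, "az": 0, "hand": 8}, {"x": 0, "y": -0.06, "z": 1.3, "ax": 0, "ay": 0, "az": 0, "hand": 8}, {"x": 0, "y": -0.06, "z": 1.3, "ax": 0, "ay": 0, "az": 0, "hand": 8}, {"x": 0, "y": -0.06, "z": 1.3, "ax": 0, "ay": 0, "az": 0, "hand": 8}], "grip_force": 40}}

```text
clock: 3.65
eef_pos: [643.0, -18.7, 135.4]
tcp_rot: [2.757, 0.473, 2.341]
contact_force: [9.3, 3.2, -14.8]
opening: 0.159
grasp_force: 39.0
```

```bash
python3 - <<'E'
from h import *
R,c=dock();Rt,n,u,v=tool(R,.94)
print(todrive(Rt,c+41*v+26*n));s=monitor.sense();print(s["qpos"],s["wrist_torque"],s["grasp_force"],s["opening"])
E
```

```text
(array([ 0.009,  0.037, -0.004]), array([ 0.022, -0.023,  0.024]))
[-0.01292031  0.3157799   2.12589434 -0.331197    0.10664111 -0.55766986] [0.45646191 0.4030028  0.37516768] 38.97590070962906 0.15934040705192476
```

Call:
{"method": "drive_tool", "body": {"plan": [{"x": 0, "y": 0, "z": 0, "ax": 0, "ay": 0, "az": -0.8, "hand": 8}, {"x": 0, "y": 0, "z": 0, "ax": 0, "ay": 0, "az": -1.6, "hand": 8}, {"x": 0, "y": 0, "z": 0, "ax": 0, "ay": 0, "az": -2.4, "hand": 8}, {"x": 0, "y": 0, "z": 0, "ax": 0, "ay": 0, "az": -3.2, "hand": 8}, {"x": 0, "y": 0, "z": 0, "ax": 0, "ay": 0, "az": -4, "hand": 8}, {"x": 0, "y": 0, "z": 0, "ax": 0, "ay": 0, "az": -4.8, "hand": 8}, {"x": 0, "y": 0, "z": 0, "ax": 0, "ay": 0, "az": -5.6, "hand": 8}, {"x": 0, "y": 0, "z": 0, "ax": 0, "ay": 0, "az": -6.4, "hand": 8}]}}

```text
clock: 4.45
eef_pos: [643.0, -18.7, 135.4]
tcp_rot: [-3.114, 0.599, 3.116]
contact_force: [8.2, 2.8, -13.5]
opening: 0.157
grasp_force: 39.0
```

```bash
cat > st.py <<'E'
from h import *
R,c=dock();Rt,n,u,v=tool(R,0)
s=monitor.sense();y=Rot.from_euler('xyz',s["tcp_rot"]).apply([0,1,0])
th=np.arctan2(y@v,y@u);print("bar q",th-np.pi/2+.675,"tau_n",s["wrist_torque"]@n,s["contact_force"].round(1),s["qpos"].round(3),"tcp rel",np.round([(s["eef_pos"]-c)@a for a in(u,v,n)],1),s["clock"])
E
python3 st.py
```

```text
bar q 0.7199763075115744 tau_n -0.06595881543566412 [  8.2   2.8 -13.5] [-0.013  0.316  2.126 -0.331  0.107 -1.231] tcp rel [-0.8 39.2 25.8] 4.45
```

Call:
{"method": "drive_tool", "body": {"plan": [{"x": 0, "y": 0, "z": 0, "ax": 0, "ay": 0, "az": -0.9, "hand": 8}, {"x": 0, "y": 0, "z": 0, "ax": 0, "ay": 0, "az": -1.8, "hand": 8}, {"x": 0, "y": 0, "z": 0, "ax": 0, "ay": 0, "az": -2.7, "hand": 8}, {"x": 0, "y": 0, "z": 0, "ax": 0, "ay": 0, "az": -3.6, "hand": 8}, {"x": 0, "y": 0, "z": 0, "ax": 0, "ay": 0, "az": -4.4, "hand": 8}, {"x": 0, "y": 0, "z": 0, "ax": 0, "ay": 0, "az": -5.2, "hand": 8}, {"x": 0, "y": 0, "z": 0, "ax": 0, "ay": 0, "az": -5.7, "hand": 8}, {"x": 0, "y": 0, "z": 0, "ax": 0, "ay": 0, "az": -6, "hand": 8}]}}

```text
clock: 5.25
eef_pos: [643.0, -18.7, 135.4]
tcp_rot: [-2.741, 0.459, -2.454]
contact_force: [9.6, 3.1, -13.3]
opening: 0.16
grasp_force: 39.0
```

```bash
python3 st.py
```

```text
bar q 1.3468892869893214 tau_n -0.06632060921116067 [  9.6   3.1 -13.3] [-0.013  0.316  2.126 -0.331  0.107 -1.858] tcp rel [-0.7 39.2 25.8] 5.25
```

Call:
{"method": "drive_tool", "body": {"plan": [{"x": 0, "y": 0, "z": 0, "ax": 0, "ay": 0, "az": -0.25, "hand": 8}, {"x": 0, "y": 0, "z": 0, "ax": 0, "ay": 0, "az": -0.5, "hand": 8}, {"x": 0, "y": 0, "z": 0, "ax": 0, "ay": 0, "az": -0.7, "hand": 8}]}}

```text
clock: 5.55
eef_pos: [642.7, -18.9, 135.3]
tcp_rot: [-2.711, 0.431, -2.383]
contact_force: [7.1, 2.2, -10.9]
opening: 0.155
grasp_force: 65.9
```

```bash
python3 st.py
```

```text
bar q 1.4168092096332148 tau_n -1.0703105542185876 [  7.1   2.2 -10.9] [-0.013  0.315  2.126 -0.33   0.107 -1.929] tcp rel [-1.  39.  25.9] 5.55
```

The wrist torque jumped to 1.07 N m, so the knob is at its stop. Next I'll release and back off along the normal.

Call:
{"method": "drive_tool", "body": {"plan": [{"x": 0, "y": 0, "z": 0, "ax": 0, "ay": 0, "az": -0.6, "hand": 30}, {"x": 0, "y": 0, "z": 0, "ax": 0, "ay": 0, "az": -0.6, "hand": 55}, {"x": 0, "y": 0, "z": 0, "ax": 0, "ay": 0, "az": 0, "hand": 55}, {"x": 0, "y": 0, "z": -0.6, "ax": 0, "ay": 0, "az": 0, "hand": 55}, {"x": 0, "y": 0, "z": -1.5, "ax": 0, "ay": 0, "az": 0, "hand": 60}, {"x": 0, "y": 0, "z": -2.4, "ax": 0, "ay": 0, "az": 0, "hand": 65}, {"x": 0, "y": 0, "z": -2.8, "ax": 0, "ay": 0, "az": 0, "hand": 70}, {"x": 0, "y": 0, "z": -2.8, "ax": 0, "ay": 0, "az": 0, "hand": 70}], "grip_force": 40}}

```text
clock: 6.35
eef_pos: [564.5, -13.1, 254.8]
tcp_rot: [-2.706, 0.436, -2.381]
contact_force: [-0.4, -0.4, 0.2]
opening: 0.826
grasp_force: 0.0
```

```bash
python3 st.py; python3 - <<'E'
from h import *
R,c=dock();Rt,n,u,v=tool(R,0)
print(todrive(Rt,c-40*v-3*u+165*n))
E
```

```text
bar q 1.4165717804957791 tau_n -0.011929684409005565 [-0.4 -0.4  0.2] [-0.    -0.012  2.178 -0.115  0.373 -2.14 ] tcp rel [  1.8  38.5 168.8] 6.35
(array([ 1.132, -1.093,  0.071]), array([ 0.066,  0.047, 22.082]))
```

Call:
{"method": "drive_tool", "body": {"plan": [{"x": 0.15, "y": -0.15, "z": 0, "ax": 0, "ay": 0, "az": 1.4, "hand": 75}, {"x": 0.3, "y": -0.3, "z": 0, "ax": 0, "ay": 0, "az": 2.8, "hand": 75}, {"x": 0.45, "y": -0.45, "z": 0, "ax": 0, "ay": 0, "az": 4.2, "hand": 75}, {"x": 0.6, "y": -0.6, "z": 0, "ax": 0, "ay": 0, "az": 5.6, "hand": 75}, {"x": 0.7, "y": -0.7, "z": 0, "ax": 0, "ay": 0, "az": 7, "hand": 75}, {"x": 0.8, "y": -0.8, "z": 0, "ax": 0, "ay": 0, "az": 8.4, "hand": 75}, {"x": 0.9, "y": -0.9, "z": 0, "ax": 0, "ay": 0, "az": 9.8, "hand": 75}, {"x": 1, "y": -1, "z": 0, "ax": 0, "ay": 0, "az": 11.2, "hand": 75}]}}

```text
clock: 7.15
eef_pos: [556.4, -84.0, 248.2]
tcp_rot: [2.858, 0.535, 2.547]
contact_force: [0.9, 0.5, -0.5]
opening: 0.88
grasp_force: 0.0
```

```bash
python3 - <<'E'
from h import *
R,c=dock();Rt,n,u,v=tool(R,0)
print(todrive(Rt,c-40*v-3*u+165*n))
E
```

```text
(array([-0.078, -0.123, -0.005]), array([ 4.0000e-03, -2.8000e-02,  1.0827e+01]))
```

Call:
{"method": "drive_tool", "body": {"plan": [{"x": -0.08, "y": -0.12, "z": 0, "ax": 0, "ay": 0, "az": 1.4, "hand": 75}, {"x": -0.08, "y": -0.12, "z": 0, "ax": 0, "ay": 0, "az": 2.8, "hand": 75}, {"x": -0.08, "y": -0.12, "z": 0, "ax": 0, "ay": 0, "az": 4.2, "hand": 75}, {"x": -0.08, "y": -0.12, "z": 0, "ax": 0, "ay": 0, "az": 5.6, "hand": 75}, {"x": -0.08, "y": -0.12, "z": 0, "ax": 0, "ay": 0, "az": 7, "hand": 75}, {"x": -0.08, "y": -0.12, "z": 0, "ax": 0, "ay": 0, "az": 8.4, "hand": 75}, {"x": -0.08, "y": -0.12, "z": 0, "ax": 0, "ay": 0, "az": 9.8, "hand": 75}, {"x": -0.08, "y": -0.12, "z": 0, "ax": 0, "ay": 0, "az": 10.8, "hand": 75}]}}

```text
clock: 7.95
eef_pos: [556.8, -90.8, 248.8]
tcp_rot: [2.542, -0.0, 1.495]
contact_force: [0.0, -0.1, -0.0]
opening: 0.877
grasp_force: 0.0
```

```bash
python3 - <<'E'
from h import *
R,c=dock();Rt,n,u,v=tool(R,0)
print(todrive(Rt,c-40*v-2*u+61*n))
im=imaging.grab_frame("wrist");C=imaging.camera_info("wrist");cv2.imwrite("pics/w3.png",im[:,:,::-1])
np.savez("w3.npz",im=im,**C)
print(proj(C,[c-40*v+118*n,c-40*v+7*n,c+40*v+52*n]))
E
```

```text
(array([-0.014,  0.017,  2.074]), array([-0.011, -0.025,  0.03 ]))
[[279.41278026 238.84831039]
 [278.02046542 194.75124645]
 [278.50231447  97.18102947]]
```

View pics/w3.png

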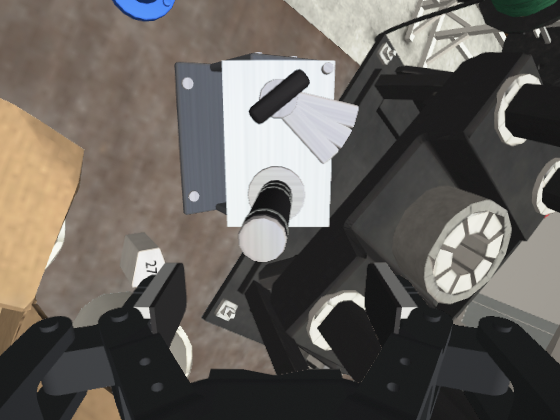

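The latch plate has swung clear, up the slope near (325,125), with the bar at (278,97). The handle end is at (263,240), so the mandrel leans about 0.07 rad down-slope in its socket. I'll match that tilt when gripping.

Call:
{"method": "drive_tool", "body": {"plan": [{"x": -0.01, "y": -0.06, "z": 0.4, "ax": -0.4, "ay": 0, "az": 0, "hand": 75}, {"x": -0.01, "y": -0.05, "z": 0.9, "ax": -0.6, "ay": 0, "az": 0, "hand": 75}, {"x": -0.01, "y": -0.04, "z": 1.4, "ax": -0.6, "ay": 0, "az": 0, "hand": 75}, {"x": -0.01, "y": -0.03, "z": 1.9, "ax": -0.6, "ay": 0, "az": 0, "hand": 70}, {"x": -0.01, "y": -0.03, "z": 2.07, "ax": -0.6, "ay": 0, "az": 0, "hand": 60}, {"x": -0.01, "y": -0.03, "z": 2.07, "ax": -0.6, "ay": 0, "az": 0, "hand": 40}, {"x": -0.01, "y": -0.03, "z": 2.07, "ax": -0.6, "ay": 0, "az": 0, "hand": 20}, {"x": -0.01, "y": -0.03, "z": 2.07, "ax": -0.6, "ay": 0, "az": 0, "hand": 20}], "grip_force": 40}}

```text
clock: 8.8
eef_pos: [613.3, -95.5, 163.5]
tcp_rot: [2.479, 0.004, 1.502]
contact_force: [0.6, 0.0, -3.0]
opening: 0.315
grasp_force: 39.3
```

Call:
{"method": "drive_tool", "body": {"plan": [{"x": 0, "y": 0, "z": 0, "ax": 0, "ay": 0, "az": 0, "hand": 20}, {"x": 0, "y": 0, "z": 0, "ax": 0, "ay": 0, "az": 0, "hand": 20}, {"x": 0, "y": 0, "z": 0, "ax": 0, "ay": 0, "az": 0, "hand": 20}]}}

```text
clock: 9.1
eef_pos: [613.4, -95.5, 163.4]
tcp_rot: [2.479, 0.004, 1.501]
contact_force: [-2.1, -0.6, -2.1]
opening: 0.323
grasp_force: 39.4
```

```bash
python3 st.py
```

```text
bar q -0.8851500767576059 tau_n 0.003827226803341793 [-2.1 -0.6 -2.1] [-0.199  0.236  2.195  0.978  0.093 -1.08 ] tcp rel [ -4.1 -39.7  62.2] 9.1
```

Call:
{"method": "drive_tool", "body": {"plan": [{"x": 0, "y": 0.01, "z": -0.1, "ax": 0, "ay": 0, "az": 0, "hand": 20}, {"x": 0, "y": 0.02, "z": -0.25, "ax": 0, "ay": 0, "az": 0, "hand": 20}, {"x": 0, "y": 0.03, "z": -0.45, "ax": 0, "ay": 0, "az": 0, "hand": 20}, {"x": 0, "y": 0.04, "z": -0.65, "ax": 0, "ay": 0, "az": 0, "hand": 20}], "grip_force": 70}}

```text
clock: 9.5
eef_pos: [595.0, -94.1, 190.3]
tcp_rot: [2.479, 0.004, 1.501]
contact_force: [-0.3, 0.1, -2.6]
opening: 0.309
grasp_force: 68.8
```

```bash
python3 st.py
```

```text
bar q -0.8852419580344788 tau_n -0.010886449395651438 [-0.3  0.1 -2.6] [-0.205  0.158  2.21   0.608  0.141 -0.713] tcp rel [ -4.2 -39.8  94.8] 9.5
```

Drawing free, with about 2.6 N of load. I'll continue out and up.

Call:
{"method": "drive_tool", "body": {"plan": [{"x": 0, "y": 0.02, "z": -0.3, "ax": 0, "ay": 0, "az": 0, "hand": 20}, {"x": 0, "y": 0.04, "z": -0.6, "ax": 0, "ay": 0, "az": 0, "hand": 20}, {"x": 0, "y": 0.06, "z": -1.0, "ax": 0, "ay": 0, "az": 0, "hand": 20}, {"x": 0, "y": 0.1, "z": -1.5, "ax": 0, "ay": 0, "az": 0, "hand": 20}, {"x": 0, "y": 0.15, "z": -2.0, "ax": 0, "ay": 0, "az": 0, "hand": 20}, {"x": 0, "y": 0.15, "z": -2.0, "ax": 0, "ay": 0, "az": 0, "hand": 20}]}}

```text
clock: 10.1
eef_pos: [540.2, -90.3, 276.9]
tcp_rot: [2.474, 0.005, 1.501]
contact_force: [0.8, 0.5, -2.4]
opening: 0.308
grasp_force: 69.3
```

```bash
python3 st.py; python3 - <<'E'
from h import *
Rt=Rot.from_euler('xyz',[np.pi,0,np.pi/2+.15]);print(todrive(Rt,[474,116,260]))
S=imaging.camera_info("scene");T=imaging.camera_info("top");print(proj(S,[475,116,50]),proj(T,[475,116,50]))
E
```

```text
bar q -0.884795027994256 tau_n 0.04912688145238392 [ 0.8  0.5 -2.4] [-0.226 -0.087  2.223  0.27   0.356 -0.38 ] tcp rel [ -0.6 -40.4 197.2] 10.1
(array([ 4.025, -1.46 , -0.746]), array([ 6.345,  0.746, -2.005]))
[[372.5648183  273.79150051]] [[174.15391622 233.12149398]]
```

Call:
{"method": "drive_tool", "body": {"plan": [{"x": 0.4, "y": -0.2, "z": -0.5, "ax": 0.6, "ay": 0.07, "az": -0.2, "hand": 20}, {"x": 0.9, "y": -0.4, "z": -0.6, "ax": 1.5, "ay": 0.17, "az": -0.45, "hand": 20}, {"x": 1.5, "y": -0.6, "z": -0.7, "ax": 2.4, "ay": 0.3, "az": -0.75, "hand": 20}, {"x": 2.1, "y": -0.8, "z": -0.75, "ax": 3.4, "ay": 0.4, "az": -1.1, "hand": 20}, {"x": 2.7, "y": -1.0, "z": -0.75, "ax": 4.4, "ay": 0.5, "az": -1.4, "hand": 20}, {"x": 3.2, "y": -1.2, "z": -0.75, "ax": 5.2, "ay": 0.6, "az": -1.65, "hand": 20}, {"x": 3.7, "y": -1.35, "z": -0.75, "ax": 5.9, "ay": 0.7, "az": -1.85, "hand": 20}, {"x": 4.02, "y": -1.46, "z": -0.75, "ax": 6.35, "ay": 0.75, "az": -2.0, "hand": 20}]}}

```text
clock: 10.9
eef_pos: [474.2, 118.2, 256.4]
tcp_rot: [-3.134, -0.004, 1.723]
contact_force: [0.5, -0.1, -2.8]
opening: 0.313
grasp_force: 69.5
```

Call:
{"method": "drive_tool", "body": {"plan": [{"x": 0, "y": 0, "z": 0, "ax": 0, "ay": 0, "az": 0, "hand": 20}, {"x": 0, "y": 0, "z": 0, "ax": 0, "ay": 0, "az": 0, "hand": 20}, {"x": 0, "y": 0, "z": 0, "ax": 0, "ay": 0, "az": 0, "hand": 20}]}}

```text
clock: 11.2
eef_pos: [473.5, 115.5, 257.2]
tcp_rot: [-3.137, -0.003, 1.72]
contact_force: [0.6, 0.0, -2.5]
opening: 0.309
grasp_force: 69.6
```

```bash
python3 st.py; python3 - <<'E'
from h import *
s=monitor.sense();print(s["eef_pos"],s["tcp_rot"])
ims={n:imaging.grab_frame(n) for n in("scene","top","wrist")}
C=imaging.camera_info("wrist")
np.savez("w4.npz",**ims,**C)
a=ims["scene"][150:330,310:430,::-1];a=cv2.resize(a,None,fx=3,fy=3,interpolation=2)
b=cv2.resize(ims["wrist"][:,:,::-1],(420,315));t=cv2.resize(ims["top"][190:270,150:230,::-1],(220,220),interpolation=2)
o=np.zeros((560,790,3),np.uint8);o[:540,:360]=a;o[:315,365:785]=b;o[320:540,365:585]=t;cv2.imwrite("pics/c4.png",o)
E
```

```text
bar q -0.6192990276647352 tau_n 0.0037876489141965455 [ 0.6  0.  -2.5] [0.234 0.112 1.887 0.003 1.146 0.083] tcp rel [-80.1 159.4 227.9] 11.2
[473.49329144 115.48631667 257.2359246 ] [-3.13739113e+00 -2.57695751e-03  1.72009493e+00]
```

View pics/c4.png

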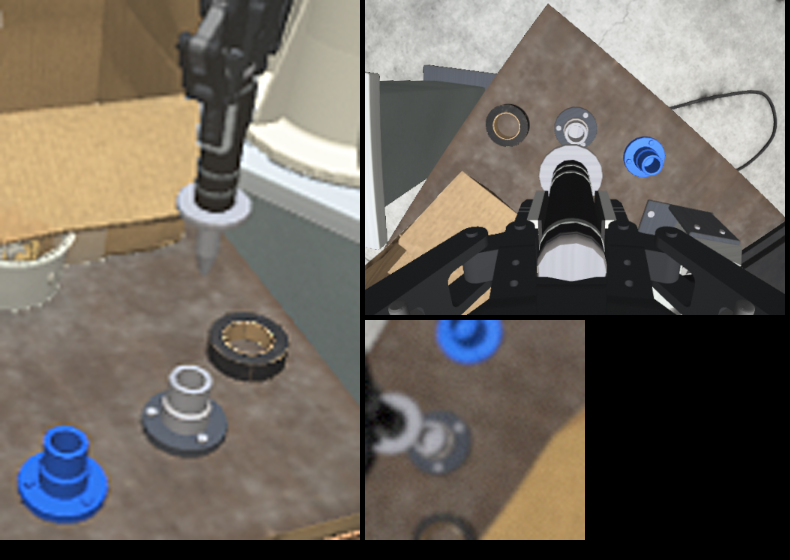

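In the composite, the scene part has the tip at about (378.3,240) and the ferrule mouth at (373.3,276) in full-image pixels. The mouth is also at top (174.4,232.2) and wrist (280,172), and the collar in the wrist view is around (275,224).

```bash
python3 - <<'E'
from h import *
d=np.load("w4.npz");W={k:d[k] for k in("mtx","dist","R","t")};S=imaging.camera_info("scene");T=imaging.camera_info("top")
s=monitor.sense();p=s["eef_pos"];R=Rot.from_euler('xyz',s["tcp_rot"])
f=lambda a:p+R.apply([0,0,117-a])
print("pred collar wrist",proj(W,f(62)),"handle end",proj(W,f(173)),"tip scene",proj(S,f(0)),"collar scene",proj(S,f(62)), "collar top",proj(T,f(62)))
print("mouth",tri((S,(373.3,276)),(T,(174.4,232.2)),(W,(280,172))),plane(W,(280,172),50),plane(S,(373.3,276),50),plane(T,(174.4,232.2),50))
im=d["wrist"]; g=cv2.inRange(im,(150,150,150),(255,255,255))
o=im[150:290,200:350,::-1];o2=d["scene"][180:260,345:425,::-1]
c=np.zeros((560,800,3),np.uint8);c[:373,:400]=cv2.resize(o,(400,373),interpolation=2);c[:400,400:]=cv2.resize(o2,(400,400),interpolation=2);cv2.imwrite("pics/c5.png",c)
E
```

```text
pred collar wrist [[275.49588219 233.31837368]] handle end [[276.12399971 357.82464398]] tip scene [[377.72676452 241.16570114]] collar scene [[381.14253553 217.13667955]] collar top [[158.82618357 226.65701309]]
mouth (array([476.65039757, 120.70752379,  44.3153643 ]), np.float64(5.552428167533144)) [475.7385442 127.2143828  50.       ] [479.74682485 121.16430255  50.        ] [477.41537586 115.43651033  50.        ]
```

View pics/c5.png

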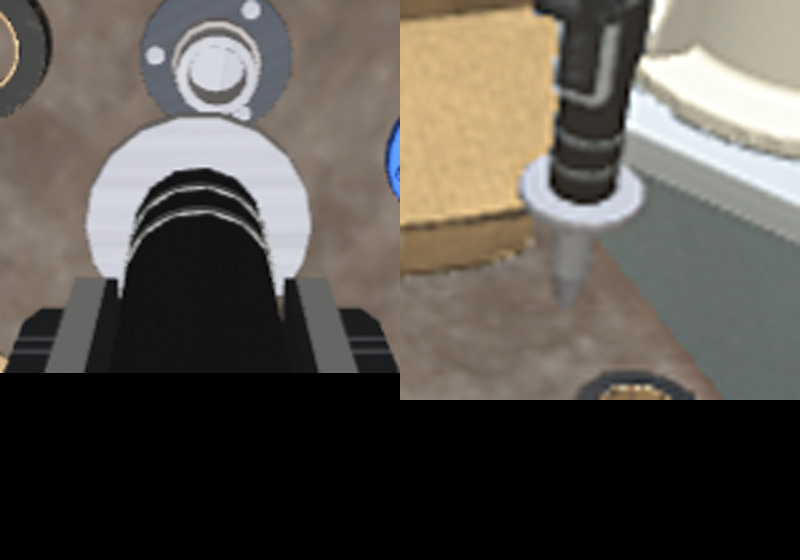

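Mandrel tip and collar land within about 1 px of the plumb prediction in both views: tip at scene (378.2,241.6), collar at wrist (274.8,234). A better reading of the ferrule mouth in the wrist view is about (280.6,178).

```bash
python3 - <<'E'
from h import *
d=np.load("w4.npz");W={k:d[k] for k in("mtx","dist","R","t")};S=imaging.camera_info("scene");T=imaging.camera_info("top")
im=d["wrist"][150:215,240:320].astype(int);hi=((im.min(2)>150)*255).astype(np.uint8);hi[45:]=0
# dark blue-grey foot ellipse
foot=((d["wrist"][...,2].astype(int)-d["wrist"][...,0]>8)*255).astype(np.uint8);foot[:120]=0;foot[200:]=0;foot[:,:245]=0;foot[:,320:]=0
k=max(cv2.findContours(foot,0,2)[0],key=cv2.contourArea);print(cv2.boundingRect(k))
ys,xs=np.where(hi);print("bright",xs.min()+240,xs.max()+240,ys.min()+150)
print("mouth",tri((S,(373.3,276)),(T,(174.4,232.2)),(W,(280.6,178))),plane(W,(280.6,178),50))
m=[477.5,118,50]
for C in(W,S,T):print(proj(C,[m,[*m[:2],0]]).round(1).tolist())
# scene: mouth ellipse
a=d["scene"][255:310,350:395,::-1];t=d["top"][215:250,155:195,::-1]
o=np.zeros((440,800,3),np.uint8);o[:440,:360]=cv2.resize(a,(360,440),interpolation=2);o[:350,400:]=cv2.resize(t,(400,350),interpolation=2);cv2.imwrite("pics/c6.png",o)
E
```

```text
(253, 144, 56, 52)
bright 255 297 150
mouth (array([477.19334131, 118.75319411,  45.56176786]), np.float64(2.3521889400323444)) [477.25466267 121.30889941  50.        ]
[[280.3, 181.3], [279.9, 172.9]]
[[372.7, 274.8], [370.2, 291.1]]
[[173.4, 232.2], [177.7, 234.2]]
```

View pics/c6.png

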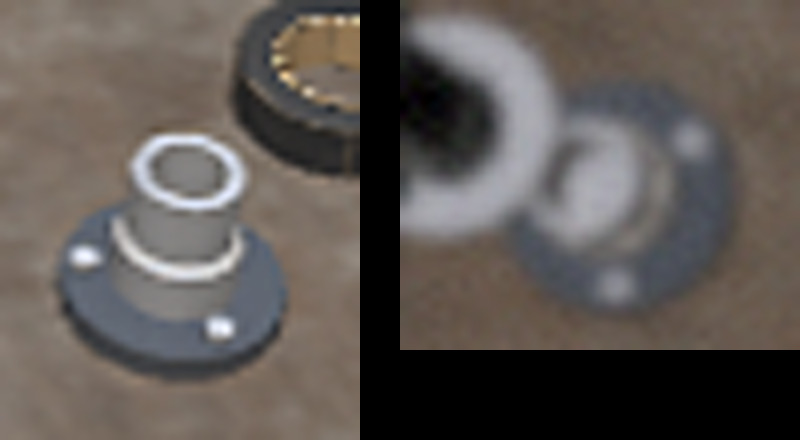

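```bash
python3 - <<'E'
from h import *
s=monitor.sense();print(todrive(Rot.from_euler('xyz',[np.pi,0,s["tcp_rot"][2]]),[478,120.3,217]))
E
```

```text
(array([0.082, 0.106, 0.815]), array([-0.036, -0.026,  0.   ]))
```

Call:
{"method": "drive_tool", "body": {"plan": [{"x": 0.04, "y": 0.05, "z": 0.1, "ax": -0.02, "ay": -0.01, "az": 0, "hand": 20}, {"x": 0.08, "y": 0.1, "z": 0.25, "ax": -0.04, "ay": -0.03, "az": 0, "hand": 20}, {"x": 0.08, "y": 0.1, "z": 0.45, "ax": -0.04, "ay": -0.03, "az": 0, "hand": 20}, {"x": 0.08, "y": 0.1, "z": 0.65, "ax": -0.04, "ay": -0.03, "az": 0, "hand": 20}, {"x": 0.08, "y": 0.11, "z": 0.77, "ax": -0.04, "ay": -0.03, "az": 0, "hand": 20}, {"x": 0.08, "y": 0.11, "z": 0.81, "ax": -0.04, "ay": -0.03, "az": 0, "hand": 20}, {"x": 0.08, "y": 0.11, "z": 0.81, "ax": -0.04, "ay": -0.03, "az": 0, "hand": 20}, {"x": 0.08, "y": 0.11, "z": 0.81, "ax": -0.04, "ay": -0.03, "az": 0, "hand": 20}]}}

```text
clock: 12.15
eef_pos: [478.4, 120.9, 217.2]
tcp_rot: [-3.141, 0.0, 1.721]
contact_force: [-0.1, 0.2, -2.1]
opening: 0.312
grasp_force: 69.6
```

Call:
{"method": "drive_tool", "body": {"plan": [{"x": 0, "y": 0, "z": 0, "ax": 0, "ay": 0, "az": 0, "hand": 20}, {"x": 0, "y": 0, "z": 0, "ax": 0, "ay": 0, "az": 0, "hand": 20}, {"x": 0, "y": 0, "z": 0, "ax": 0, "ay": 0, "az": 0, "hand": 20}, {"x": 0, "y": 0, "z": 0, "ax": 0, "ay": 0, "az": 0, "hand": 20}]}}

```text
clock: 12.55
eef_pos: [478.2, 120.9, 217.2]
tcp_rot: [-3.141, 0.0, 1.721]
contact_force: [0.2, 0.4, -2.8]
opening: 0.313
grasp_force: 69.6
```

```bash
python3 - <<'E'
from h import *
s=monitor.sense();print(s["eef_pos"],s["tcp_rot"],s["contact_force"],s["qvel"].round(4))
S=imaging.camera_info("scene");p=s["eef_pos"]
print(proj(S,[p-[0,0,117],[478,120.3,50]]))
im=imaging.grab_frame("scene")
o=cv2.resize(im[225:325,330:410,::-1],(480,600),interpolation=2)
z=cv2.resize(im[180:330,200:310,::-1],(320,436),interpolation=2)
c=np.zeros((600,800,3),np.uint8);c[:,:480]=o;c[:436,480:]=z
cv2.imwrite("pics/s7.png",c)
E
```

```text
[478.24958409 120.90908949 217.1587784 ] [-3.14115570e+00  3.61233296e-04  1.72052680e+00] [ 0.2403792   0.39750363 -2.76410771] [ 0.0017  0.0001  0.0009 -0.0003 -0.0001  0.0004]
[[376.22073534 258.26006938]
 [373.42449281 275.40757461]]
```

View pics/s7.png

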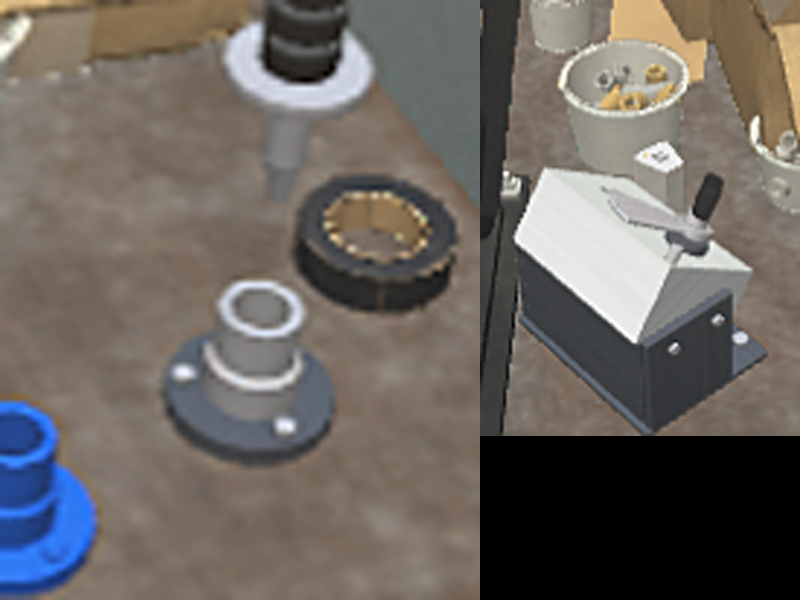

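The tip is at (376.4,258) and the mouth at (373.2,276), both within about 1 px of the predictions. The latch stands up-slope and clear, so I'm handing in.

```bash
python3 -c "
from rig import r
print(r.sign_off())"
```

```text
the job is handed in; nothing more can be done
None
```

I turned the knob to its anticlockwise stop with the latch plate clear. I then drew the mandrel and am holding it plumb, point down, about 5 cm above the centre of the ferrule's mouth; the job is handed in.

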